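Catch mosaic stones from the dispenser chute

ROBOT

A 7-joint arm with a two-finger parallel gripper is mounted at the origin on the work surface. World frame = base frame: x ahead of the robot, y to its left, z up, the work surface at z = 0. Lengths are in m, angles in degrees, forces in N, time in s.
With the tool pointing down it reaches from about 0.425 to 0.875 m from the base axis. Payload 4.7 kg.
Tool frame: the origin (TCP) lies on the centre line of the jaws, within the pads' length; the fingertips stand 8 mm ahead of it and the grasp point (between the pads) lies 11 mm behind it; z points along the fingers, y is the direction in which the jaws open and shut (so a half turn about z gives the same grasp; the last joint's range is limited). The gripper opens to 87 mm and grips with 3 to 60 N. Pads are 19 mm wide; open, the fingers measure 117 mm over their backs; the gripper's body (75 mm by 190 mm) begins 51 mm behind the grasp point.
Start: joints at [-65.598, 18.392, -4.016, 83.108, 1.295, 78.541, -3.26], TCP at [0.26, 0.596, 0.231] pointing down, gripper open.
Joint ranges: [-163.93, 163.93], [-17.29, 119.83], [-79.2, 71.16], [3.27, 140.29], [-89.18, 269.18], [5.43, 117.66], [-154.24, 154.24]. Speed limits (degrees/s): [147.25, 147.25, 180, 180, 180, 180, 180].

INTERFACE

Orientations are given as [roll, pitch, yaw] about the fixed x, y, z axes, in that order (R = Rz(yaw) Ry(pitch) Rx(roll)).
In Python, from cell import env gives the robot as it stands. The module is installed in compiled form; this text tells all that it offers.
- The arm moves only by the tool move_arm, never from a script. Its argument "steps" is a list of rows, each a list of 2 entries, a list of its own where there are three numbers: the shift along the tool's x, y, z in m, then the turn about the tool's z in rad. A call has 1 to 20 rows; each row is the pose to reach, as a shift and turn from the pose commanded when the call began, along the tool's axes at that moment; what a row does not reach only later rows make up. A row lasts 1/8 s, in which the tool goes at most 62.5 mm and 10.7 degrees, less where a joint would pass 70% of its speed; a pose out of reach is approached as far as the arm can. A call with a gripper value outside its range is refused whole. "hand" is the closure, from -1 (fully open) to 1 (shut), set as the call begins (left out, the last holds). The fingers move at their own pace and stop on an object; "squeeze" is the grip in N (left out, the last holds). Time passes only in rows, so rows that repeat a pose let the fingers close. It gives the time, the measured TCP pose, the force and the opening at its end, in the units of the state.
- env.get_obs(): the state, without advancing time (a new reading comes with each control period).
- env.read_camera(name): name is "scene" or "side" or "wrist"; returns (picture, depth): 420x560x3 uint8, red, green, blue; 420x560 float32, m along the optical axis (not along the pixel's ray), 0 where there is no reading.
- env.calibration(name): a dict with "intrinsics" (3x3 intrinsics, pixels), "position" and "orientation" of the camera in the world; the wrist camera has in their place "mount" (4x4, takes a point from camera to tool coordinates, whose origin is the TCP and whose axes are the flange's). Camera axes: x right, y up, looking along -z (the intrinsics and any distortion apply to the point x, -y, -z); pixel columns grow to the right and rows downward; lengths in m; the calibration is good to about 2 mm. The wrist camera is an equidistant fisheye: a pixel r from the principal point sees the ray r / f radians off the axis. A picture is of the moment at which its call begins: read the wrist's pose just before it. calibration takes no time and is no camera call.
- env.sign_off(): hands the job in, once; it reports no verdict.
Trained networks look in the newest picture that a camera, given by its name, has taken for a name from the list of things; names that differ only in an ending like _2 or _b are one class to them, and where a whole thing is asked for, a point or a joint stands for the part that bears it (a point fixed in the world has none). Each returns a list of dicts, best first, with "conf" (0 to 1); they miss things now and then, are a little off and sometimes report something else, mostly with a low value. They report only what shows in the picture. A call takes as long as a camera call.
- env.cut_out(camera, query): "region" (420x560 bool, what is visible of it) and "uv" ([column, row] in pixels, amid what is visible of it).
The state is a dict: "time_s": time; "qpos": joint angles; "joint_velocities": joint speeds; "effort": joint torques, N m; "tool_pos": TCP position; "tool_rot": TCP orientation; "force": force on the tool from outside, world axes, zero at the start; "wrist_torque": the same for the moment, N m; "grip_width": finger opening in m.
Only numpy, scipy, OpenCV 4.12 (cv2) and the standard library are available. Lean on these libraries where they do the work, as an engineer would, in place of code of your own. Each camera call takes 0.05 s, during which the arm holds its last target. There are 200 camera calls.

TASK

Hold the white handled dish up under the chute's lip and push the dish's rim gently against the sprung trip plate, far enough to lift the gate fully without ramming the end stop, so that all five marble stones slide off into the dish; press with the dish, not with the gripper, and let no stone fall on the bench. Then carry the full dish level to the cork pad and stand it upright in the middle of the pad, leaving everything else on the bench where it is.

Things in the scene. Friction and masses are not known exactly. Their poses are not given: they have to be found in the camera images.
- dispenser: fixed plywood dispenser: open chute 36 mm wide, 170 mm long, tilted 27 degrees, on legs and a base board (x 55 to 185 mm, y within 65 mm). Origin on the bench below the chute's lower lip; x points uphill (stones slide off towards -x), z up. An aluminium gate 20 mm uphill of the lip holds the stones; a linkage from the trip plate lifts it, a spring shuts it
- spout (a point): middle of the chute's lower lip, where stones drop off, 135 mm above the bench (the chute's underside there: 127 mm); axes as the dispenser's. Stones land 20 to 70 mm out towards -x
- trip (a point): fixed point 85 mm above the bench, 10 mm out (-x) from below the lip, where the trip plate's face stands when its stem is set fully out; axes as the dispenser's. The upright aluminium plate faces -x, is 70 mm wide (y), 66 to 113 mm above the bench. Its stem is adjustable: the face rests 0 to 30 mm from here towards +x, so feel for it
- trip_travel (a point): the same point, for how the plate moves: pushed towards +x it travels 26 mm to a hard end stop; its spring takes about 3 N at first, 9 N at 15 mm, where the gate begins to let stones through, and 13 N just before the stop. The linkage must not take more than 30 N
- dish: white plastic round catch dish, 140 mm across the rim, 60 mm high, wall 3 mm, floor 4 mm, 0.1 to 0.25 kg, with a straight stub handle; on the handle side a guard raises the rim to 85 mm. Origin at the centre of its underside; z up; the handle runs along its -x axis from 68 to 168 mm out, a bar 20 mm wide (y) and 18 mm tall, its middle 33 mm above the dish's underside
- dish_grip (a point): the point on the dish's handle to hold it by: in the bar's middle, 128 mm from the dish's centre (dish -x), 33 mm above its underside; axes as the dish's
- cork_pad: flat square cork pad fixed on the bench, 170 x 170 mm, 4 mm thick; origin at the centre of its underside
- stone1: marble block 22 x 24 x 24 mm, 28 g, number 1 from the gate in the queue of five in the chute; origin at its centre
- stone2: marble block 22 x 24 x 24 mm, 28 g, number 2 from the gate in the queue of five in the chute; origin at its centre
- stone3: marble block 22 x 24 x 24 mm, 28 g, number 3 from the gate in the queue of five in the chute; origin at its centre
- stone4: marble block 22 x 24 x 24 mm, 28 g, number 4 from the gate in the queue of five in the chute; origin at its centre
- stone5: marble block 22 x 24 x 24 mm, 28 g, number 5 from the gate in the queue of five in the chute; origin at its centre
- tub_big: clear round tub of tile bits, 96 mm across, 55 mm high, origin under its centre (bystander)
- tub_small: clear round tub of tile bits, 72 mm across, 40 mm high, origin under its centre (bystander)
- glue: white glue bottle, 52 mm across, 140 mm high, origin under its centre (bystander)
- brush: flat brush lying on the bench, 170 mm long, origin under its middle (bystander)
- screwdriver: screwdriver lying on the bench, 160 mm long, origin under its middle (bystander)
- bar_clamp: small black bar clamp lying on the bench, 110 mm long, 50 mm high, origin under its middle (bystander)

How it is judged (in metres and radians):
On the way, in this order (a step that is already met when the one before it is completed fails the run):
1. the dish is held up off the bench under the chute's lip (horizontal distance between spout and dish below 0.095 m and height (world z) of dish above 0.015 m), for 0.1 s.
2. all five stones are in the dish while it is held off the bench (horizontal distance between each of stone1, stone2, stone3, stone4, stone5 and dish below 0.07 m and z of stone1 in the frame of dish between -0.005 and 0.09 m and z of stone2 in the frame of dish between -0.005 and 0.09 m and z of stone3 in the frame of dish between -0.005 and 0.09 m and z of stone4 in the frame of dish between -0.005 and 0.09 m and z of stone5 in the frame of dish between -0.005 and 0.09 m and height (world z) of dish above 0.015 m), for 0.2 s.
At the end, for the whole second after the job is handed in: all five stones lie in the dish (heaped is fine), and the dish stands released, upright (within 0.08 rad) and at rest on the cork pad, its centre within 35 mm of the pad's centre (horizontal distance between each of stone1, stone2, stone3, stone4, stone5 and dish below 0.07 m and z of stone1 in the frame of dish between -0.005 and 0.09 m and z of stone2 in the frame of dish between -0.005 and 0.09 m and z of stone3 in the frame of dish between -0.005 and 0.09 m and z of stone4 in the frame of dish between -0.005 and 0.09 m and z of stone5 in the frame of dish between -0.005 and 0.09 m and horizontal distance between dish and cork_pad below 0.035 m and height (world z) of dish below 0.01 m and angle between dish's own z axis and vertical below 0.08 rad and linear speed of dish below 0.02 m/s); the robot touches nothing.
It fails at once if the dish is tipped by more than 0.5 rad (angle between dish's own z axis and vertical above 0.5 rad).
It fails at once if a stone falls beside the dish onto the bench ((height (world z) of stone1 below 0.045 m and horizontal distance between stone1 and dish above 0.08 m) or (height (world z) of stone2 below 0.045 m and horizontal distance between stone2 and dish above 0.08 m) or (height (world z) of stone3 below 0.045 m and horizontal distance between stone3 and dish above 0.08 m) or (height (world z) of stone4 below 0.045 m and horizontal distance between stone4 and dish above 0.08 m) or (height (world z) of stone5 below 0.045 m and horizontal distance between stone5 and dish above 0.08 m)).
It fails at once if the dish is pressed against the dispenser with more than 30 N (contact force between dish and dispenser above 30 N).
It fails at once if the gripper or arm pushes on the dispenser or its trip plate (contact force between any of the fingers, the arm and dispenser above 1 N).
It fails at once if a bystander is moved by more than 30 mm (distance of any of tub_big, tub_small, glue, brush, screwdriver, bar_clamp from where it was at the start of the episode above 0.03 m).
It also fails if it takes over 58 s, if anything falls off the work surface, if the arm or the gripper's body presses on something with over 40 N, if the wrist force passes 120 N, or if a joint passes its speed limit or range.

## Working session

There is one attempt and no reset: what is moved stays moved. The work goes in short steps, Python scripts to look and compute and a tool call to move; the robot and the scene stay as the last step left them, time stands still between calls to the robot, and variables do not carry over. Pictures are saved under pics/ and viewed, about 8 in all and at most 12, crops included, and the job is handed in when it is done.

Besides the shell and the picture viewer there is one more tool, called as name(argument=value, ...) on one line, values as JSON. move_arm: Moves the arm, as the interface text tells. Its arguments: {"type":"object","properties":{"steps":{"type":"array"},"hand":{"type":"number"},"squeeze":{"type":"number"}},"required":["steps"]}

```bash
mkdir -p pics; cat > h.py <<'E'
import numpy as np, cv2
from scipy.spatial.transform import Rotation as R
from cell import env
def cam(n):
    o=env.get_obs(); im,d=env.read_camera(n); return o,im,d
def rot(v):
    v=np.array(v,float); 
    return v if v.shape==(3,3) else (R.from_quat(v).as_matrix() if v.size==4 else R.from_euler('xyz',v,degrees=True).as_matrix())
def cloud(n,d):
    c=env.calibration(n);K=np.array(c['intrinsics']);v,u=np.mgrid[:420,:560]
    p=np.stack([(u-K[0,2])/K[0,0]*d,-(v-K[1,2])/K[1,1]*d,-d],-1)
    return p@rot(c['orientation']).T+np.array(c['position'])
def save(n,im): cv2.imwrite('pics/'+n+'.png',im[:,:,::-1])
E
python3 - <<'E'
from h import *
o=env.get_obs();print(o)
names=['dispenser','dish','cork_pad','stone1','tub_big','tub_small','glue','brush','screwdriver','bar_clamp']
ims=[]
for c in ['scene','side']:
    o,im,d=cam(c);k=env.calibration(c);print(c,k);P=cloud(c,d);ims.append(im)
    np.savez(c+'.npz',im=im,d=d,P=P)
    for q in names:
        for r in env.cut_out(c,q)[:2]:
            m=r['region']&(d>0)
            if m.sum()<5: continue
            p=P[m];print(c,q,round(r['conf'],2),np.round(r['uv']),m.sum(),np.median(p,0).round(3),np.percentile(p,2,0).round(3),np.percentile(p,98,0).round(3))
            if r['conf']>.5: np.save(f'm_{c}_{q}.npy',r['region'])
cv2.imwrite('pics/a.png',ims[0][:,:,::-1]);cv2.imwrite('pics/b.png',ims[1][:,:,::-1])
E
```

```text
{'time_s': 0.0, 'qpos': array([-65.59702558,  18.43869099,  -4.01659478,  83.17566938,
         1.29664132,  78.53855466,  -3.26065994]), 'joint_velocities': array([-0.02707186,  0.0415952 ,  0.00057005,  0.0332446 , -0.02191271,
       -0.03094708,  0.08637736]), 'effort': array([-7.27482784e-04, -4.91286421e+01, -4.04052073e-01, -3.12535679e+01,
       -6.38427003e-02,  4.36849322e-02,  1.75573859e-04]), 'tool_pos': array([0.26000765, 0.59515203, 0.22945909]), 'tool_rot': array([-1.79892422e+02,  6.95203336e-03,  1.56407475e+02]), 'force': array([0.5880676 , 0.60598594, 0.08707006]), 'wrist_torque': array([0.02051266, 0.02039342, 0.05875045]), 'grip_width': 0.08697194191691505}
scene {'intrinsics': array([[462.84809865,   0.        , 280.39181843],
       [  0.        , 462.84809865, 215.58574543],
       [  0.        ,   0.        ,   1.        ]]), 'position': array([1.1984309 , 0.0256381 , 1.15020606]), 'orientation': array([32.68504449, -0.26147119, 94.95271801])}
scene dispenser 0.7 [422. 252.] 4269 [0.628 0.343 0.108] [0.542 0.229 0.002] [0.679 0.428 0.239]
scene dish 0.7 [26
[... 1967 characters left out ...]
6]
side tub_big 0.84 [206. 221.] 1066 [ 0.783 -0.006  0.032] [ 0.738 -0.056  0.003] [0.831 0.039 0.055]
side tub_small 0.95 [236. 192.] 463 [ 0.746 -0.159  0.024] [ 0.712 -0.198  0.003] [ 0.781 -0.127  0.04 ]
side glue 0.77 [336. 386.] 830 [0.313 0.355 0.091] [0.289 0.33  0.007] [0.337 0.367 0.141]
side brush 0.95 [279. 160.] 378 [ 0.665 -0.351  0.017] [ 0.608 -0.371  0.006] [ 0.764 -0.323  0.023]
side screwdriver 0.85 [313. 295.] 307 [0.422 0.123 0.022] [0.341 0.094 0.011] [0.459 0.176 0.028]
side screwdriver 0.35 [221. 292.] 39 [0.603 0.268 0.171] [0.594 0.261 0.166] [0.611 0.275 0.175]
side bar_clamp 0.87 [385. 164.] 325 [ 0.332 -0.429  0.02 ] [ 0.282 -0.479  0.001] [ 0.373 -0.396  0.05 ]
```

View pics/a.png

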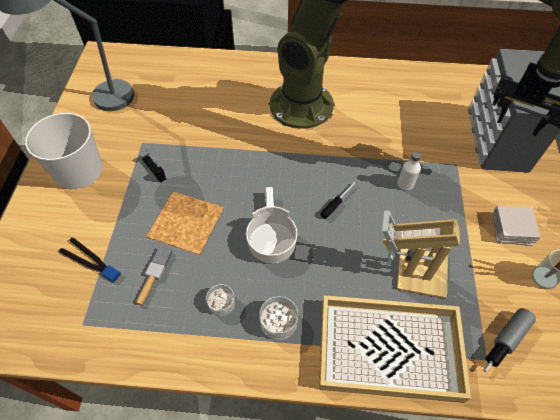

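View pics/b.png

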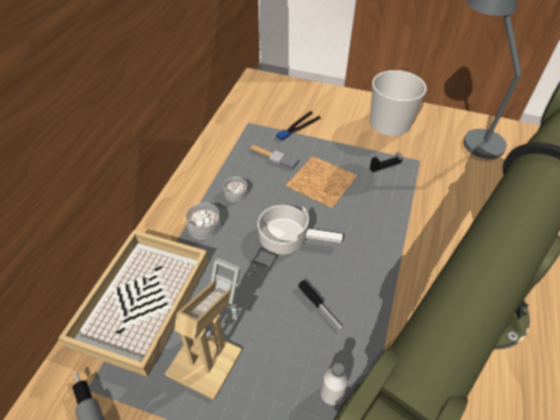

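Scene: the dish is at about (270,237) with its handle up-image towards the robot. The dispenser is at (420,250), with its lip and trip plate on the left at about (388,230), facing the dish. The cork pad is at (185,222). Next I fit the poses.

```bash
python3 - <<'E'
from h import *
from scipy.optimize import least_squares
def circ(p,r=None):
    f=lambda x:np.hypot(p[:,0]-x[0],p[:,1]-x[1])-(x[2] if r is None else r)
    s=least_squares(f,[*p[:,:2].mean(0),.07],loss='soft_l1',f_scale=.002);return s.x.round(4)
for c in ['scene','side']:
    Z=np.load(c+'.npz');P=Z['P'];d=Z['d'];im=Z['im'].astype(int)
    print('==',c)
    box=(P[...,0]>.35)&(P[...,0]<.65)&(P[...,1]>-.16)&(P[...,1]<.05)&(d>0)
    rim=P[box&(P[...,2]>.05)&(P[...,2]<.066)&(P[...,0]>.47)]
    print('rim',len(rim),circ(rim),circ(rim,.069))
    cc=circ(rim)
    hd=P[box&(P[...,2]>.034)&(P[...,2]<.05)&(P[...,0]<cc[0]-.085)]
    v=hd[:,:2].mean(0)-cc[:2];print('handle',len(hd),np.median(hd,0).round(3),hd.min(0).round(3),hd.max(0).round(3),'yaw',np.degrees(np.arctan2(-v[1],-v[0])))
    m=np.load(f'm_{c}_cork_pad.npy')&(d>0);print('pad',cv2.minAreaRect((P[m][:,:2]*1000).astype(np.float32)))
    # dispenser
    box=(P[...,0]>.5)&(P[...,0]<.75)&(P[...,1]>.15)&(P[...,1]<.5)&(d>0)
    b=P[box&(P[...,2]>.006)&(P[...,2]<.02)];print('base',len(b),cv2.minAreaRect((b[:,:2]*1000).astype(np.float32)))
    ch=P[box&(P[...,2]>.12)]
    r=cv2.minAreaRect((ch[:,:2]*1000).astype(np.float32));print('chute',len(ch),r,cv2.boxPoints(r).round())
    a=ch[:,:2]-ch[:,:2].mean(0);w=np.linalg.svd(a,full_matrices=False)[2][0];print('axis',np.degrees(np.arctan2(*(w*np.sign(w[1]))[::-1])))
    for lo,hi in [(.06,.08),(.08,.1),(.1,.12),(.12,.14),(.14,.16),(.16,.18),(.18,.2),(.2,.22),(.22,.25)]:
        q=P[box&(P[...,2]>lo)&(P[...,2]<hi)]; 
        if len(q): print(lo,len(q),np.percentile(q,3,0).round(3),np.percentile(q,50,0).round(3),np.percentile(q,97,0).round(3))
    big=cv2.resize(Z['im'][190:310,360:480] if c=='scene' else Z['im'][250:400,150:300],(600,600),interpolation=cv2.INTER_CUBIC);save('d_'+c,big)
E
```

```text
== scene
rim 336 [ 0.559  -0.0495  0.0678] [ 0.5592 -0.0494  0.07  ]
handle 133 [ 0.425 -0.069  0.043] [ 0.391 -0.081  0.038] [ 0.462 -0.055  0.049] yaw 8.238638811921547
pad ((508.46588134765625, -308.3857421875), (172.5801239013672, 171.93798828125), 76.55375671386719)
base 2102 ((631.8825073242188, 324.7969970703125), (339.41705322265625, 247.6612548828125), 87.49800109863281)
chute 2366 ((607.7200927734375, 311.5732727050781), (181.5718536376953, 64.93798065185547), 83.84764099121094) [[566. 225.]
 [630. 218.]
 [650. 398.]
 [585. 405.]]
axis 81.7293992173984
0.06 104 [0.594 0.261 0.061] [0.635 0.331 0.072] [0.643 0.383 0.079]
0.08 279 [0.594 0.261 0.081] [0.613 0.323 0.091] [0.641 0.381 0.099]
0.1 138 [0.597 0.261 0.1  ] [0.634 0.348 0.11 ] [0.641 0.384 0.119]
0.12 90 [0.613 0.25  0.12 ] [0.635 0.365 0.13 ] [0.643 0.384 0.14 ]
0.14 169 [0.62  0.241 0.141] [0.631 0.302 0.152] [0.642 0.383 0.16 ]
0.16 400 [0.582 0.238 0.161] [0.625 0.277 0.172] [0.641 0.376 0.18 ]
0.18 650 [0.577 0.242 0.181] [0.611 0.3   0.191] [0.641 0.379 0.199]
0.2 615 [0.582 0.229 0.201] [0.611 0.34  0.209] [0
[... 569 characters left out ...]
2705078) [[564. 223.]
 [630. 218.]
 [643. 402.]
 [576. 407.]]
axis 84.67259614101383
0.06 144 [0.57  0.268 0.061] [0.589 0.34  0.072] [0.638 0.391 0.08 ]
0.08 315 [0.571 0.269 0.081] [0.604 0.34  0.09 ] [0.635 0.391 0.099]
0.1 166 [0.569 0.269 0.101] [0.589 0.34  0.11 ] [0.637 0.391 0.119]
0.12 121 [0.582 0.322 0.121] [0.59 0.38 0.13] [0.638 0.391 0.139]
0.14 171 [0.572 0.263 0.141] [0.587 0.339 0.151] [0.638 0.391 0.16 ]
0.16 451 [0.571 0.25  0.161] [0.592 0.274 0.172] [0.623 0.39  0.179]
0.18 652 [0.571 0.242 0.181] [0.598 0.295 0.189] [0.627 0.386 0.199]
0.2 654 [0.57  0.232 0.201] [0.61  0.346 0.211] [0.634 0.402 0.219]
0.22 621 [0.575 0.225 0.22 ] [0.609 0.38  0.229] [0.636 0.395 0.245]
```

View pics/d_scene.png

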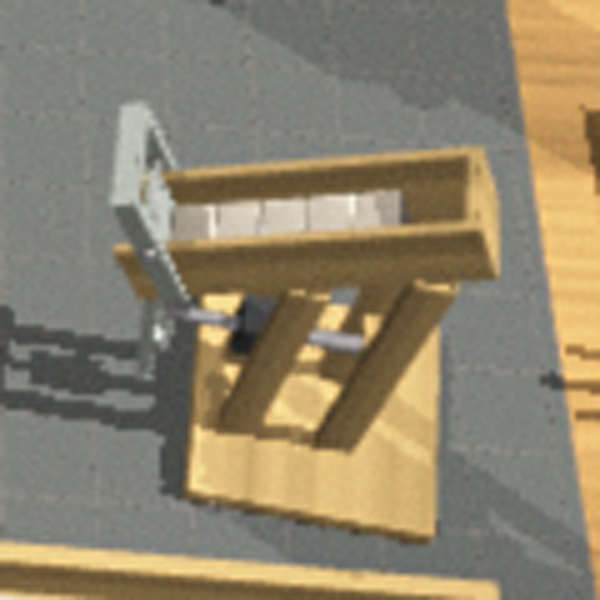

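View pics/d_side.png

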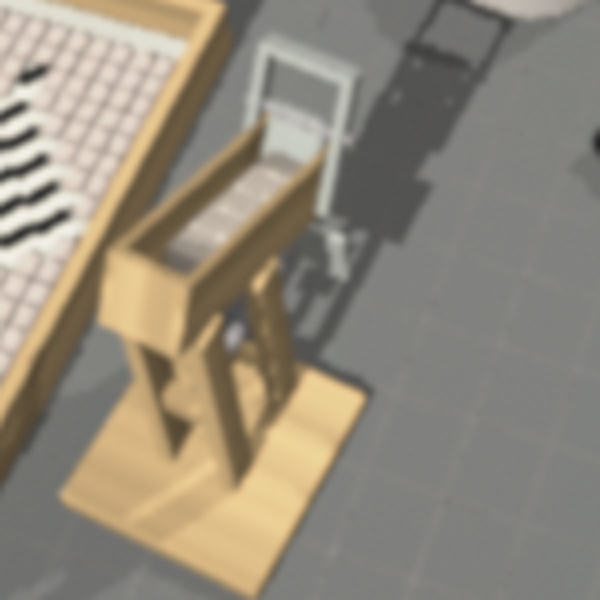

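```bash
python3 - <<'E'
from h import *
for c in ['scene','side']:
    Z=np.load(c+'.npz');P=Z['P'];d=Z['d'];im=Z['im'].astype(int)
    m=cv2.dilate(np.load(f'm_{c}_dispenser.npy').astype(np.uint8),np.ones((5,5)))>0
    yel=(im[...,0]-im[...,2]>35)
    b=P[m&yel&(d>0)&(P[...,2]<.03)];print(c,len(b),'z',np.percentile(b[:,2],[5,50,95]).round(3))
    r=cv2.minAreaRect((b[:,:2]*1000).astype(np.float32));print(' base',r)
    # chute walls: rotate about candidate yaw: minimise transverse extent
    w=P[m&yel&(d>0)&(P[...,2]>.13)]
    best=[]
    for a in np.arange(76,92,.5):
        e=np.array([np.cos(np.radians(a)),np.sin(np.radians(a))]);n=np.array([-e[1],e[0]])
        t=w[:,:2]@n;best.append((np.ptp(np.percentile(t,[3,97])),a,t.min(),t.max()))
    s=min(best);a=s[1];e=np.array([np.cos(np.radians(a)),np.sin(np.radians(a))]);n=np.array([-e[1],e[0]])
    u=w[:,:2]@e;t=w[:,:2]@n
    print(' chute yaw',a,'width',s[0],'t pct',np.percentile(t,[2,50,98]).round(4),'u',np.percentile(u,[.5,2,50,98,99.5]).round(4))
    tm=np.percentile(t,[2,98]).mean(); 
    for uu in np.percentile(u,[.5,99.5]): print('  end',(uu*e+tm*n).round(4))
    # floor slope: top-edge z vs u
    f=np.polyfit(u,w[:,2],1);print('  slope',np.degrees(np.arctan(f[0])))
    low=w[w[:,2]<.175];print('  lowest',low[np.argsort(low[:,:2]@e)[:8]].round(3).tolist())
    print('  per camera ys base corners',cv2.boxPoints(r).round().tolist())
E
```

```text
scene 1469 z [0.009 0.015 0.019]
 base ((552.0922241210938, 392.4989013671875), (170.1396484375, 263.6300964355469), 83.82176971435547)
 chute yaw 82.0 width 0.04751702042424688 t pct [-0.584  -0.5786 -0.5356] u [0.3193 0.3312 0.418  0.4764 0.4832]
  end [0.5988 0.2382]
  end [0.6216 0.4006]
  slope 17.13126411851763
  lowest [[0.617, 0.231, 0.171], [0.619, 0.231, 0.169], [0.62, 0.232, 0.166], [0.618, 0.233, 0.172], [0.62, 0.233, 0.171], [0.619, 0.234, 0.165], [0.622, 0.234, 0.164], [0.617, 0.236, 0.171]]
  per camera ys base corners [[412.0, 322.0], [674.0, 294.0], [692.0, 463.0], [430.0, 491.0]]
side 2440 z [0.008 0.014 0.018]
 base ((635.3714599609375, 300.6980895996094), (261.90740966796875, 191.04537963867188), 83.24422454833984)
 chute yaw 84.0 width 0.04760926420698497 t pct [-0.5937 -0.554  -0.5453] u [0.3218 0.3309 0.4261 0.4631 0.4645]
  end [0.6    0.2605]
  end [0.6149 0.4024]
  slope 14.372274573814249
  lowest [[0.592, 0.263, 0.168], [0.58, 0.274, 0.171], [0.579, 0.275, 0.169], [0.581, 0.28, 0.162], [0.594, 0.278, 0.174], [0.58, 0.28, 0.172], [0.58, 0.281, 0.169], [0.579, 0.283, 0.165]]
  per camera ys base corners [[525.0, 182.0], [715.0, 159.0], [746.0, 420.0], [556.0, 442.0]]
```

```bash
python3 - <<'E'
from h import *
for c in ['scene','side']:
    Z=np.load(c+'.npz');P=Z['P'];d=Z['d'];im=Z['im'].astype(int)
    yel=(im[...,0]-im[...,2]>35)&(d>0)&(P[...,2]<.022)&(P[...,2]>.006)&(P[...,0]>.5)&(P[...,0]<.70)&(P[...,1]>.22)&(P[...,1]<.5)
    n,l,s,_=cv2.connectedComponentsWithStats(cv2.morphologyEx(yel.astype(np.uint8),cv2.MORPH_OPEN,np.ones((3,3))),connectivity=4)
    for i in range(1,n):
        if s[i,4]<60: continue
        q=P[l==i];r=cv2.minAreaRect((q[:,:2]*1000).astype(np.float32));print(c,s[i,4],np.median(q[:,2]).round(3),r,cv2.boxPoints(r).round().tolist())
        if s[i,4]>400:
          for a in (80,82,83,84,85,86):
            e=np.array([np.cos(np.radians(a)),np.sin(np.radians(a))]);nn=np.array([-e[1],e[0]])
            print('  ',a,np.percentile(q[:,:2]@e,[1,99]).round(4),np.percentile(q[:,:2]@nn,[1,99]).round(4))
    # gate/plate: greyish pixels above .06 near the front
    g=(abs(im[...,0]-im[...,2])<30)&(d>0)&(P[...,1]>.2)&(P[...,1]<.29)&(P[...,0]>.54)&(P[...,0]<.66)&(P[...,2]>.06)
    for lo,hi in [(.06,.115),(.115,.15),(.15,.19),(.19,.26)]:
        q=P[g&(P[...,2]>lo)&(P[...,2]<hi)]
        if len(q): print(' grey',lo,len(q),np.percentile(q,[3,50,97],axis=0).round(3).tolist())
E
```

```text
scene 1300 0.015 ((621.4328002929688, 367.1058349609375), (131.52810668945312, 120.2887191772461), 83.82176971435547) [[555.0, 308.0], [674.0, 295.0], [688.0, 426.0], [569.0, 439.0]]
   80 [0.4047 0.5336] [-0.6081 -0.495 ]
   82 [0.3855 0.5138] [-0.6227 -0.5133]
   83 [0.3755 0.5038] [-0.6303 -0.5222]
   84 [0.3654 0.4944] [-0.6381 -0.5309]
   85 [0.355  0.4848] [-0.646  -0.5395]
   86 [0.3442 0.475 ] [-0.6537 -0.5468]
 grey 0.06 78 [[0.6, 0.26, 0.068], [0.617, 0.263, 0.09], [0.636, 0.287, 0.114]]
 grey 0.115 16 [[0.616, 0.256, 0.116], [0.628, 0.262, 0.146], [0.632, 0.27, 0.15]]
 grey 0.15 190 [[0.576, 0.241, 0.155], [0.604, 0.257, 0.175], [0.631, 0.285, 0.19]]
 grey 0.19 216 [[0.572, 0.221, 0.191], [0.603, 0.231, 0.221], [0.628, 0.249, 0.227]]
side 2179 0.014 ((613.1077880859375, 368.99859619140625), (131.492919921875, 130.7579803466797), 83.24423217773438) [[540.0, 311.0], [670.0, 296.0], [686.0, 427.0], [556.0, 442.0]]
   80 [0.4071 0.5358] [-0.6011 -0.4742]
   82 [0.3891 0.5157] [-0.6182 -0.491 ]
   83 [0.3801 0.5057] [-0.6265 -0.4989]
   84 [0.3708 0.4959] [-0.6347 -0.5068]
   85 [0.3613 0.4863] [-0.6426 -0.5137]
   86 [0.3518 0.4767] [-0.6503 -0.5207]
 grey 0.06 149 [[0.567, 0.268, 0.069], [0.583, 0.271, 0.09], [0.602, 0.282, 0.113]]
 grey 0.115 23 [[0.572, 0.263, 0.117], [0.575, 0.273, 0.147], [0.581, 0.284, 0.15]]
 grey 0.15 389 [[0.57, 0.243, 0.156], [0.6, 0.256, 0.176], [0.625, 0.285, 0.189]]
 grey 0.19 272 [[0.568, 0.222, 0.191], [0.596, 0.235, 0.219], [0.626, 0.25, 0.227]]
```

move_arm(steps=[[[-0.29, -0.25, 0], 1.3], [[-0.29, -0.25, 0], 1.3], [[-0.29, -0.25, 0], 1.3], [[-0.29, -0.25, 0], 1.3], [[-0.29, -0.25, 0], 1.3], [[-0.29, -0.25, 0], 1.3], [[-0.29, -0.25, 0], 1.3], [[-0.29, -0.25, 0], 1.5], [[-0.422, -0.539, 0.05], 2.592], [[-0.422, -0.539, 0.05], 2.592], [[-0.422, -0.539, 0.05], 2.592], [[-0.422, -0.539, 0.05], 2.592], [[-0.422, -0.539, 0.05], 2.592], [[-0.422, -0.539, 0.05], 2.592], [[-0.422, -0.539, 0.05], 2.592], [[-0.422, -0.539, 0.05], 2.592], [[-0.422, -0.539, 0.05], 2.592]], hand=-1)

```text
time_s: 3.22
tool_pos: [0.4314, -0.066, 0.1807]
tool_rot: [-180.0, -0.0, 8.1]
force: [0.1, -0.5, 0.7]
grip_width: 0.087
```

```bash
python3 - <<'E'
from h import *
o,im,d=cam('wrist');c=env.calibration('wrist');print(o['tool_pos'],o['tool_rot'],o['qpos'].round(1));save('w',im)
K=np.array(c['intrinsics']);M=np.array(c['mount']);print(K,M.round(3))
v,u=np.mgrid[:420,:560];x=(u-K[0,2])/K[0,0];y=(v-K[1,2])/K[1,1];r=np.hypot(x,y);s=np.tan(np.minimum(r,1.5))/np.maximum(r,1e-9)
p=np.stack([x*s*d,-y*s*d,-d],-1)@M[:3,:3].T+M[:3,3]
P=p@rot(o['tool_rot']).T+o['tool_pos']
b=(d>0)&(P[...,0]>.37)&(P[...,0]<.475)&(abs(P[...,1]+.067)<.04)&(P[...,2]>.034)&(P[...,2]<.05)
q=P[b];print(len(q),cv2.minAreaRect((q[:,:2]*1000).astype(np.float32)),np.median(q,0))
for r in env.cut_out('wrist','dish')[:1]: print(r['conf'],r['uv'])
E
```

```text
[ 0.43138638 -0.06604813  0.18069314] [-1.79999321e+02 -1.75608332e-02  8.11486960e+00] [-27.8  -8.3  30.7 116.5   4.5  70.6 -80.7]
[[325.1922621    0.         276.58963696]
 [  0.         325.1922621  209.29234098]
 [  0.           0.           1.        ]] [[-0.001  0.957  0.29   0.08 ]
 [ 1.     0.001  0.001  0.001]
 [ 0.001  0.29  -0.957 -0.154]
 [ 0.     0.     0.     1.   ]]
1844 ((434.25115966796875, -67.56739044189453), (84.62171936035156, 19.70699691772461), 7.642381191253662) [ 0.43600568 -0.06717669  0.04189623]
0.85 [279.0, 73.5]
```

View pics/w.png

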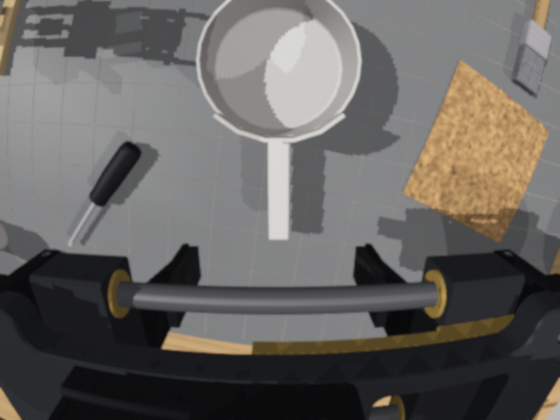

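The wrist view shows the handle straight ahead between the fingers, (278,140) to (278,240), with the bar axis at 7.6° and its top at z 42 mm as expected. Going down to grip it.

move_arm(steps=[[[0.001, 0.002, 0.04], 0.008], [[0.001, 0.002, 0.09], 0.008], [[0.001, 0.002, 0.13], 0.008], [[0.001, 0.002, 0.15], 0.008], [[0.001, 0.002, 0.158], 0.008], [[0.001, 0.002, 0.158], 0.008]])

```text
time_s: 4.08
tool_pos: [0.4326, -0.0688, 0.0226]
tool_rot: [180.0, 0.0, 7.5]
force: [-0.3, 0.0, 0.5]
grip_width: 0.0871
```

move_arm(steps=[[[0, 0, 0], 0], [[0, 0, 0], 0], [[0, 0, 0], 0], [[0, 0, 0], 0], [[0, 0, 0], 0], [[0, 0, 0], 0], [[0, 0, -0.004], 0], [[0, 0, -0.02], 0], [[0, 0, -0.04], 0], [[0, 0, -0.05], 0], [[0, 0, -0.05], 0]], hand=1, squeeze=60)

```text
time_s: 5.45
tool_pos: [0.4328, -0.0689, 0.073]
tool_rot: [-180.0, -0.1, 7.4]
force: [0.1, 0.2, -2.0]
grip_width: 0.0197
```

```bash
cat >> h.py <<'E'
def circ(p,r=None):
    from scipy.optimize import least_squares
    f=lambda x:np.hypot(p[:,0]-x[0],p[:,1]-x[1])-(x[2] if r is None else r)
    return least_squares(f,[*p[:,:2].mean(0),.07],loss='soft_l1',f_scale=.002).x
def wcloud(o,d):
    c=env.calibration('wrist');K=np.array(c['intrinsics']);M=np.array(c['mount'])
    v,u=np.mgrid[:420,:560];x=(u-K[0,2])/K[0,0];y=(v-K[1,2])/K[1,1];r=np.hypot(x,y);s=np.tan(np.minimum(r,1.5))/np.maximum(r,1e-9)
    p=np.stack([x*s*d,-y*s*d,-d],-1)@M[:3,:3].T+M[:3,3]
    return p   # tool frame
E
python3 - <<'E'
from h import *
o,im,d=cam('wrist');print(o['tool_pos'],o['tool_rot'],o['force'],o['grip_width'],o['qpos'].round(1));p=wcloud(o,d)
r=env.cut_out('wrist','dish')[0];m=r['region']&(d>0);q=p[m]
print(r['conf'],m.sum(),np.percentile(q,[1,50,99],axis=0).round(3))
# rim: top-most near far side; tool z of rim should be  (22-60)/1000=-0.038
rim=q[(q[:,2]<-.03)&(q[:,0]>.07)];print(len(rim),circ(rim))
fl=q[(q[:,2]>.005)&(q[:,2]<.04)&(np.hypot(q[:,0]-.128,q[:,1])<.055)];A=np.c_[fl[:,:2],np.ones(len(fl))];k=np.linalg.lstsq(A,fl[:,2],rcond=None)[0];print('floor plane (expect z .018)',len(fl),k,np.median(fl[:,2]))
h=q[(q[:,0]>.015)&(q[:,0]<.05)&(q[:,2]<-.012)&(q[:,2]>-.03)];print('bar top',len(h),np.polyfit(h[:,0],h[:,2],1),np.polyfit(h[:,0],h[:,1],1))
E
```

```text
[ 0.43284918 -0.06891621  0.07300071] [-1.79982195e+02 -7.50121228e-02  7.44465594e+00] [ 0.05472566  0.22967594 -1.98483593] 0.019704489629996526 [-2.760e+01  2.000e-01  3.360e+01  1.234e+02 -1.000e-01  5.640e+01
 -7.650e+01]
0.97 54556 [[-0.027 -0.067 -0.052]
 [ 0.096 -0.001  0.023]
 [ 0.147  0.065  0.031]]
2357 [ 0.132922   -0.00088492  0.07082086]
floor plane (expect z .018) 20359 [0.00323587 0.00175861 0.02901039] 0.02937992501557296Traceback (most recent call last):
  File "<stdin>", line 8, in <module>
    raise TypeError("expected non-empty vector for x")
TypeError: expected non-empty vector for x
```

```bash
python3 - <<'E'
from h import *
t=env.get_obs()['tool_pos'];ax=np.array([np.cos(np.radians(7.5)),np.sin(np.radians(7.5))])
for c in ['scene','side']:
    o,im,d=cam(c);P=cloud(c,d);r=env.cut_out(c,'dish')[0];m=r['region']&(d>0);q=P[m];save('l_'+c,im)
    z=q[:,2];u=(q[:,:2]-t[:2])@ax
    print(c,r['conf'],np.percentile(z,[1,10,50,90,99]).round(3))
    for lo in (.09,.095,.1,.105):
        g=q[(z>lo)&(z<lo+.005)&(u>.06)]
        if len(g)>20: print('  rim',lo,len(g),circ(g).round(4))
    fl=q[(np.hypot(q[:,0]-t[0]-.128*ax[0],q[:,1]-t[1]-.128*ax[1])<.045)]
    print('  floor z',np.percentile(fl[:,2],[5,20,50,80]).round(3),'expect .055')
    h=q[(u>.02)&(u<.05)];print('  bar',np.percentile(h,[2,50,98],axis=0).round(3).tolist() if len(h) else 0)
E
```

```text
scene 0.62 [0.039 0.042 0.053 0.1   0.123]
  rim 0.09 89 [ 0.5604 -0.0508  0.0675]
  rim 0.095 143 [ 0.56   -0.0506  0.0675]
  rim 0.1 64 [ 0.5604 -0.051   0.0682]
  rim 0.105 42 [ 0.5608 -0.0509  0.0688]
  floor z [0.04  0.042 0.044 0.045] expect .055
  bar [[0.452, -0.073, 0.079], [0.457, -0.066, 0.082], [0.461, -0.058, 0.085]]
side 0.72 [0.038 0.041 0.062 0.097 0.123]
  rim 0.09 123 [ 0.558  -0.0494  0.0679]
  rim 0.095 124 [ 0.5578 -0.0494  0.068 ]
  rim 0.1 38 [ 0.5572 -0.0479  0.0677]
  floor z [0.038 0.04  0.042 0.044] expect .055
  bar [[0.472, -0.067, 0.07], [0.477, -0.055, 0.079], [0.481, -0.051, 0.083]]
```

View pics/l_side.png

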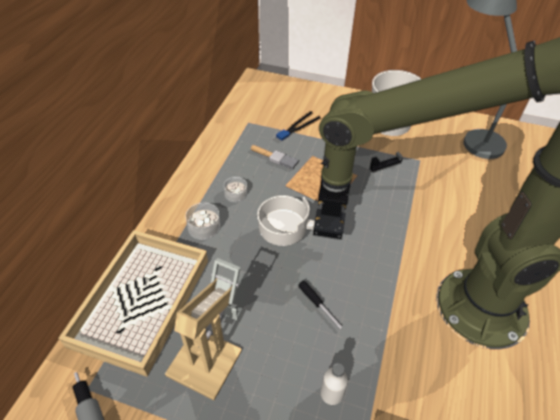

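The dish is level but hangs about 11 mm lower in the pads than planned, because I lifted before the grip was firm. I'll set it down and grip it again.

move_arm(steps=[[[0, 0, 0.02], 0], [[0, 0, 0.034], 0], [[0, 0, 0.039], 0], [[0, 0, 0.039], 0]])

```text
time_s: 6.25
tool_pos: [0.4324, -0.0691, 0.0335]
tool_rot: [180.0, 0.0, 7.4]
force: [1.1, 0.8, -1.7]
grip_width: 0.0196
```

move_arm(steps=[[[0, 0, 0], 0], [[0, 0, 0], 0], [[0, 0, 0], 0], [[0, 0, 0.006], 0], [[0, 0, 0.0115], 0], [[0, 0, 0.0115], 0]], hand=-0.2)

```text
time_s: 7.0
tool_pos: [0.4318, -0.069, 0.0214]
tool_rot: [180.0, 0.1, 7.4]
force: [0.0, 0.0, 0.8]
grip_width: 0.0517
```

move_arm(steps=[[[0, 0, 0], 0], [[0, 0, 0], 0], [[0, 0, 0], 0], [[0, 0, 0], 0], [[0, 0, 0], 0], [[0, 0, 0], 0], [[0, 0, 0], 0], [[0, 0, 0], 0]], hand=1, squeeze=60)

```text
time_s: 8.0
tool_pos: [0.4325, -0.069, 0.0221]
tool_rot: [-180.0, -0.0, 7.4]
force: [-0.1, -0.0, 1.5]
grip_width: 0.0193
```

move_arm(steps=[[[0, 0, -0.003], 0], [[0, 0, -0.01], 0], [[0, 0, -0.02], 0], [[0, 0, -0.03], 0], [[0, 0, -0.04], 0], [[0, 0, -0.042], 0], [[0, 0, -0.042], 0]])

```text
time_s: 8.88
tool_pos: [0.4325, -0.0689, 0.0642]
tool_rot: [-180.0, -0.0, 7.4]
force: [-0.2, 0.1, -2.1]
grip_width: 0.0191
```

```bash
cat > chk.py <<'E'
from h import *
def wdish():
    o,im,d=cam('wrist');p=wcloud(o,d);r=env.cut_out('wrist','dish')[0];q=p[r['region']&(d>0)]
    fl=q[(q[:,2]>.005)&(q[:,2]<.045)&(np.hypot(q[:,0]-.128,q[:,1])<.05)];A=np.c_[fl[:,:2],np.ones(len(fl))];k=np.linalg.lstsq(A,fl[:,2],rcond=None)[0]
    print(o['time_s'],o['tool_pos'].round(4),o['tool_rot'].round(1),'F',o['force'].round(1),'floor',k.round(4),np.median(fl[:,2]).round(4));return o,im,d,p,q
E
python3 - <<'E'
from chk import *
o,im,d,p,q=wdish();print(o['qpos'].round(1),o['grip_width'])
rim=q[(q[:,2]<-.03)&(q[:,2]>-.042)&(q[:,0]>.07)];print(len(rim),circ(rim))
E
```

```text
8.875 [ 0.4325 -0.0689  0.0642] [-180.    -0.     7.4] F [-0.2  0.1 -2.1] floor [0.0093 0.0008 0.0182] 0.0192
[-27.6   1.   33.8 123.9  -0.7  55.2 -76. ] 0.019125383237845076
4152 [ 0.12929122 -0.00034187  0.06724844]
```

move_arm(steps=[[[0.005, -0.002, 0], -0.04], [[0.018, -0.008, 0], -0.15], [[0.034, -0.016, 0], -0.29], [[0.05, -0.024, 0], -0.43], [[0.066, -0.031, 0], -0.57], [[0.082, -0.038, 0], -0.71], [[0.098, -0.046, 0], -0.85], [[0.114, -0.053, 0], -0.99], [[0.13, -0.06, 0], -1.13], [[0.144, -0.067, 0], -1.25], [[0.152, -0.071, 0], -1.31], [[0.1535, -0.0712, 0], -1.328], [[0.1535, -0.0712, 0], -1.328]])

```text
time_s: 10.6
tool_pos: [0.575, 0.021, 0.0636]
tool_rot: [-180.0, 0.0, 83.5]
force: [-1.1, 0.2, -1.7]
grip_width: 0.0195
```

```bash
python3 - <<'E'
from chk import *
o,im,d,p,q=wdish();print(o['qpos'].round(1),o['wrist_torque'])
rim=q[(q[:,2]<-.03)&(q[:,2]>-.042)&(q[:,0]>.07)];c=circ(rim);print(len(rim),c)
T=rot(o['tool_rot']);t=o['tool_pos'];cw=T@[c[0],c[1],.022]+t
e=np.array([np.cos(np.radians(83.5)),np.sin(np.radians(83.5))]);n=np.array([-e[1],e[0]]);O=np.array([.6015,.2488])
print('centre',cw,'u,v',(cw[:2]-O)@e,(cw[:2]-O)@n)
P=p@T.T+t;a=(P[...,:2]-O)@e;b=(P[...,:2]-O)@n
# dispenser seen from wrist: u,v,z of things in front zone
m=(d>0)&(a>-.03)&(a<.06)&(abs(b)<.06)
for lo,hi in [(.062,.117),(.117,.14),(.14,.17),(.17,.26)]:
    k=m&(P[...,2]>lo)&(P[...,2]<hi);
    if k.sum()>10: print(lo,k.sum(),'u',np.percentile(a[k],[2,20,50,90]).round(4),'v',np.percentile(b[k],[1,50,99]).round(4))
save('pre',im)
E
```

```text
10.6 [0.575  0.021  0.0636] [-180.     0.    83.5] F [-1.1  0.2 -1.7] floor [0.0075 0.0011 0.0183] 0.0192
[-24.3  18.2  22.8 105.3  -8.1  58.2  -4.8] [-0.23334875  0.10013011 -0.01584455]
4132 [ 0.12896477 -0.00072497  0.06723458]
centre [0.58897723 0.1491998  0.0415354 ] u,v -0.10037757678716834 0.0011672038391150026
```

View pics/pre.png

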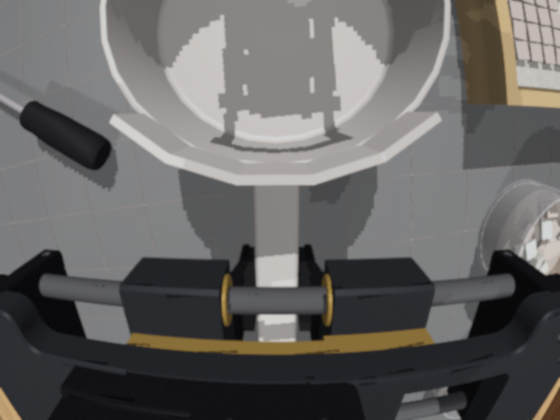

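move_arm(steps=[[[0.006, 0, 0], 0], [[0.012, 0, 0], 0], [[0.018, 0, 0], 0], [[0.022, 0, 0], 0], [[0.024, 0, 0], 0]])

```text
time_s: 11.32
tool_pos: [0.5782, 0.0458, 0.0641]
tool_rot: [180.0, -0.0, 83.6]
force: [0.9, -0.4, -0.8]
grip_width: 0.0193
```

move_arm(steps=[[[0.003, 0, 0], 0], [[0.006, 0, 0], 0], [[0.008, 0, 0], 0], [[0.008, 0, 0], 0]])

```text
time_s: 11.82
tool_pos: [0.5791, 0.0534, 0.0641]
tool_rot: [180.0, -0.0, 83.5]
force: [-0.5, 0.7, -1.7]
grip_width: 0.0193
```

move_arm(steps=[[[0.002, 0, 0], 0], [[0.004, 0, 0], 0], [[0.004, 0, 0], 0]])

```text
time_s: 12.2
tool_pos: [0.5795, 0.0575, 0.0641]
tool_rot: [180.0, -0.0, 83.5]
force: [0.2, -0.2, -2.1]
grip_width: 0.0192
```

move_arm(steps=[[[0.002, 0, 0], 0], [[0.004, 0, 0], 0], [[0.004, 0, 0], 0]])

```text
time_s: 12.58
tool_pos: [0.58, 0.0616, 0.0641]
tool_rot: [180.0, -0.0, 83.6]
force: [0.2, 1.1, -1.8]
grip_width: 0.0194
```

move_arm(steps=[[[0.002, 0, 0], 0], [[0.004, 0, 0], 0], [[0.004, 0, 0], 0]])

```text
time_s: 12.95
tool_pos: [0.5804, 0.0655, 0.0641]
tool_rot: [180.0, -0.0, 83.5]
force: [0.3, -0.1, -1.3]
grip_width: 0.0194
```

move_arm(steps=[[[0.002, 0, 0], 0], [[0.004, 0, 0], 0], [[0.004, 0, 0], 0]])

```text
time_s: 13.32
tool_pos: [0.5807, 0.068, 0.0639]
tool_rot: [-180.0, 0.1, 83.5]
force: [-0.6, -4.2, -1.2]
grip_width: 0.0193
```

move_arm(steps=[[[0.002, 0, 0], 0], [[0.004, 0, 0], 0], [[0.004, 0, 0], 0]])

```text
time_s: 13.7
tool_pos: [0.5812, 0.0726, 0.0639]
tool_rot: [-180.0, 0.0, 83.5]
force: [-0.5, -5.2, -2.4]
grip_width: 0.0196
```

move_arm(steps=[[[0.004, 0, 0], 0], [[0.007, 0, 0], 0], [[0.007, 0, 0], 0]])

```text
time_s: 14.08
tool_pos: [0.5818, 0.0783, 0.0638]
tool_rot: [-180.0, 0.1, 83.5]
force: [-2.3, -7.9, -2.5]
grip_width: 0.0193
```

move_arm(steps=[[[0.004, 0, 0], 0], [[0.0075, 0, 0], 0], [[0.0075, 0, 0], 0], [[0.0075, 0, 0], 0]])

```text
time_s: 14.58
tool_pos: [0.5823, 0.084, 0.0635]
tool_rot: [-179.9, 0.3, 83.4]
force: [-2.0, -10.7, -4.4]
grip_width: 0.0196
```

```bash
cat > look.py <<'E'
from chk import *
import sys
o,im,d,p,q=wdish()
save('w_'+sys.argv[1],im)
for c in ('scene','side'):
    o,im,d=cam(c);P=cloud(c,d)
    for i in '1':
        for r in env.cut_out(c,'stone'+i)[:6]: 
            m=r['region']&(d>0);print(c,round(r['conf'],2),np.round(r['uv']),m.sum(),np.median(P[m],0).round(3) if m.any() else '')
    save(c+'_'+sys.argv[1],im)
E
python3 look.py p1
```

```text
14.575 [0.5823 0.084  0.0635] [-179.9    0.3   83.4] F [ -2.  -10.7  -4.4] floor [0.0139 0.0001 0.0184] 0.0199
scene 0.64 [362. 253.] 50 [0.604 0.196 0.062]
scene 0.47 [363. 246.] 54 [0.604 0.194 0.099]
scene 0.39 [355. 247.] 63 [0.6   0.178 0.09 ]
side 0.64 [241. 287.] 29 [0.582 0.194 0.093]
side 0.48 [237. 290.] 40 [0.583 0.217 0.104]
side 0.45 [242. 296.] 52 [0.583 0.205 0.056]
side 0.42 [246. 281.] 74 [0.585 0.172 0.087]
```

Stones are falling into the dish. I'll press slightly further, hold until all are through, then look.

move_arm(steps=[[[0.002, 0, 0], 0], [[0.0025, 0, 0], 0], [[0.0025, 0, 0], 0], [[0.0025, 0, 0], 0], [[0.0025, 0, 0], 0], [[0.0025, 0, 0], 0], [[0.0025, 0, 0], 0], [[0.0025, 0, 0], 0]])

```text
time_s: 15.88
tool_pos: [0.5821, 0.0857, 0.0629]
tool_rot: [-179.9, 0.3, 83.4]
force: [-0.9, -10.3, -4.1]
grip_width: 0.0193
```

```bash
python3 look.py p2; python3 -c "
import cv2,numpy as np
a=cv2.imread('pics/scene_p2.png')[180:320,320:480];b=cv2.imread('pics/side_p2.png')[230:370,160:320]
cv2.imwrite('pics/p2.png',np.hstack([cv2.resize(a,(400,350)),cv2.resize(b,(400,350))]))"
```

```text
15.875 [0.5821 0.0857 0.0629] [-179.9    0.3   83.4] F [ -0.9 -10.3  -4.1] floor [0.0164 0.0004 0.0183] 0.0202
scene 0.49 [354. 243.] 95 [0.594 0.172 0.086]
scene 0.48 [366. 245.] 135 [0.597 0.198 0.085]
scene 0.44 [373. 253.] 89 [0.599 0.227 0.065]
side 0.63 [233. 307.] 111 [0.588 0.237 0.059]
side 0.58 [244. 280.] 87 [0.584 0.176 0.085]
side 0.56 [241. 297.] 29 [0.585 0.21  0.058]
side 0.56 [238. 291.] 79 [0.585 0.203 0.086]
side 0.48 [247. 296.] 1234 [0.567 0.19  0.066]
```

View pics/p2.png

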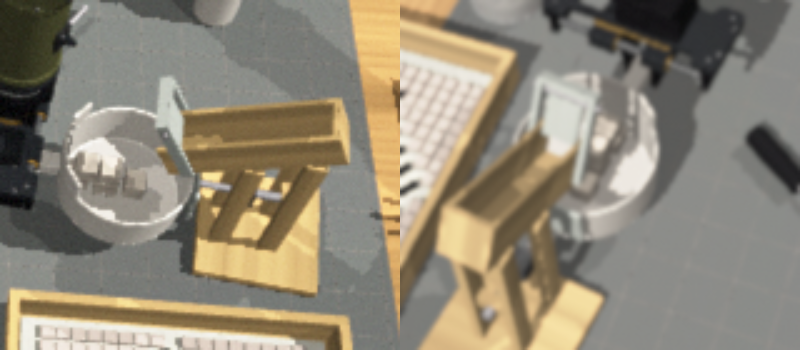

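The chute is empty and the stones are heaped in the dish at (110,175). I'll back straight off and count them.

move_arm(steps=[[[-0.003, 0, 0], 0], [[-0.008, 0, 0], 0], [[-0.014, 0, 0], 0], [[-0.022, 0, 0], 0], [[-0.034, 0, 0], 0], [[-0.048, 0, 0], 0], [[-0.064, 0, 0], 0], [[-0.08, 0, 0], 0], [[-0.094, 0, 0], 0], [[-0.105, 0, 0], 0], [[-0.113, 0, 0], 0], [[-0.118, 0, 0], 0], [[-0.12, 0, 0], 0], [[-0.12, 0, 0], 0]])

```text
time_s: 17.92
tool_pos: [0.5698, -0.0289, 0.0641]
tool_rot: [180.0, -0.0, 83.5]
force: [0.5, -0.4, -3.1]
grip_width: 0.0198
```

```bash
python3 look.py p3; python3 -c "
import cv2,numpy as np
a=cv2.imread('pics/scene_p3.png')[180:320,270:430];b=cv2.imread('pics/w_p3.png')[0:210]
cv2.imwrite('pics/p3.png',np.vstack([cv2.resize(a,(400,350)),np.pad(cv2.resize(b,(400,150)),((0,0),(0,0),(0,0)))]))"
```

```text
17.925 [ 0.5698 -0.0289  0.0641] [180.   -0.   83.5] F [ 0.5 -0.4 -3.1] floor [0.0156 0.0012 0.0182] 0.0201
scene 0.44 [329. 243.] 89 [0.586 0.113 0.067]
side 0.62 [254. 270.] 129 [0.58  0.12  0.064]
side 0.44 [265. 248.] 84 [0.573 0.062 0.088]
side 0.41 [259. 259.] 18 [0.574 0.095 0.062]
```

View pics/p3.png

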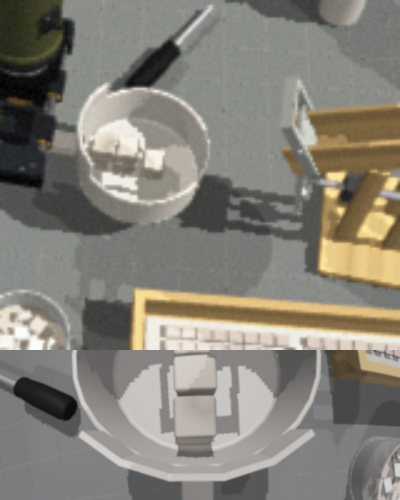

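move_arm(steps=[[[-0.006, -0.0004, 0], 0], [[-0.02, -0.0014, 0], 0], [[-0.042, -0.003, 0], 0], [[-0.07, -0.005, 0], 0], [[-0.102, -0.007, 0], 0], [[-0.136, -0.0095, 0], 0], [[-0.17, -0.012, 0], 0], [[-0.204, -0.0144, 0], 0], [[-0.238, -0.0168, 0], 0], [[-0.272, -0.019, 0], 0], [[-0.306, -0.0215, 0], 0], [[-0.338, -0.0238, 0], 0], [[-0.366, -0.0258, 0], 0], [[-0.388, -0.0273, 0], 0], [[-0.402, -0.0283, 0], 0], [[-0.41, -0.029, 0], 0], [[-0.414, -0.0292, 0], 0], [[-0.414, -0.0292, 0], 0]])

```text
time_s: 20.48
tool_pos: [0.4944, -0.4367, 0.064]
tool_rot: [180.0, -0.0, 83.6]
force: [-0.8, 1.5, -3.2]
grip_width: 0.0193
```

```bash
cat > fin.py <<'E'
from chk import *
import sys
for c in ('scene','side'):
    o,im,d=cam(c);P=cloud(c,d);r=env.cut_out(c,'dish')[0];q=P[r['region']&(d>0)];z0=float(sys.argv[1])
    g=q[(q[:,2]>z0+.045)&(q[:,2]<z0+.066)];g=g[np.hypot(*(g[:,:2]-[.5085,-.309]).T)<.1]
    print(c,r['conf'],'rim',len(g),circ(g).round(4),'zmax',np.percentile(q[:,2],99).round(3));save(c+'_'+sys.argv[2],im)
E
python3 fin.py .042 f1; python3 -c "from chk import *; wdish()"
```

```text
scene 0.93 rim 409 [ 0.5091 -0.308   0.0676] zmax 0.126
side 0.85 rim 375 [ 0.5069 -0.3059  0.068 ] zmax 0.125
20.675 [ 0.4945 -0.4365  0.064 ] [180.   -0.   83.6] F [-0.1 -0.5 -3. ] floor [0.0151 0.0011 0.0183] 0.0201
```

Centred over the pad to within about 2 mm. Lowering the dish now.

move_arm(steps=[[[0, 0, 0.006], 0], [[0, 0, 0.014], 0], [[0, 0, 0.022], 0], [[0, 0, 0.028], 0], [[0, 0, 0.032], 0], [[0, 0, 0.035], 0], [[0, 0, 0.037], 0], [[0, 0, 0.038], 0], [[0, 0, 0.038], 0]])

```text
time_s: 21.9
tool_pos: [0.4941, -0.4376, 0.0264]
tool_rot: [180.0, 0.0, 83.5]
force: [-0.9, -1.4, -1.7]
grip_width: 0.0193
```

move_arm(steps=[[[0, 0, 0], 0], [[0, 0, 0], 0], [[0, 0, 0], 0], [[0, 0, 0], 0], [[0, 0, 0], 0]], hand=0.0)

```text
time_s: 22.52
tool_pos: [0.4941, -0.4372, 0.026]
tool_rot: [180.0, -0.0, 83.5]
force: [0.1, 0.1, 0.2]
grip_width: 0.043
```

move_arm(steps=[[[0, 0, -0.005], 0], [[0, 0, -0.02], 0], [[0, 0, -0.05], 0], [[0, 0, -0.09], 0], [[0, 0, -0.13], 0], [[0, 0, -0.16], 0], [[0, 0, -0.17], 0], [[0, 0, -0.17], 0]])

```text
time_s: 23.52
tool_pos: [0.4941, -0.4374, 0.1966]
tool_rot: [179.9, 0.0, 83.5]
force: [0.0, -0.2, -1.1]
grip_width: 0.0434
```

```bash
python3 fin.py .004 f2; python3 - <<'E'
from h import *
o,im,d=cam('wrist');save('w_f2',im);print(o['force'],o['tool_pos'])
a=cv2.imread('pics/scene_f2.png');b=cv2.imread('pics/w_f2.png');cv2.imwrite('pics/f2.png',np.hstack([cv2.resize(a,(400,300)),cv2.resize(b[:280],(400,300))]))
for c in ('scene','side'):
    o,im,d=cam(c);P=cloud(c,d)
    for q in ['tub_big','tub_small','glue','brush','screwdriver','bar_clamp']:
        r=env.cut_out(c,q)
        if r: m=r[0]['region']&(d>0);print(c,q,r[0]['conf'],np.median(P[m],0).round(3))
E
```

```text
scene 0.85 rim 451 [ 0.5087 -0.3089  0.0677] zmax 0.09
side 0.6 rim 376 [ 0.5063 -0.3078  0.0678] zmax 0.088
[0.26117929 0.66347812 0.83550536] [ 0.49343015 -0.43665156  0.19435631]
scene tub_big 0.94 [ 0.788 -0.01   0.029]
scene tub_small 0.83 [ 0.75  -0.164  0.023]
scene glue 0.8 [0.329 0.335 0.079]
scene brush 0.96 [ 0.677 -0.356  0.018]
scene screwdriver 0.74 [ 0.496 -0.325  0.036]
scene bar_clamp 0.53 [ 0.332 -0.439  0.022]
side tub_small 0.89 [ 0.747 -0.159  0.024]
side glue 0.73 [0.313 0.355 0.091]
side brush 0.76 [ 0.667 -0.351  0.017]
side screwdriver 0.92 [0.421 0.124 0.021]
side bar_clamp 0.88 [ 0.328 -0.433  0.019]
```

View pics/f2.png

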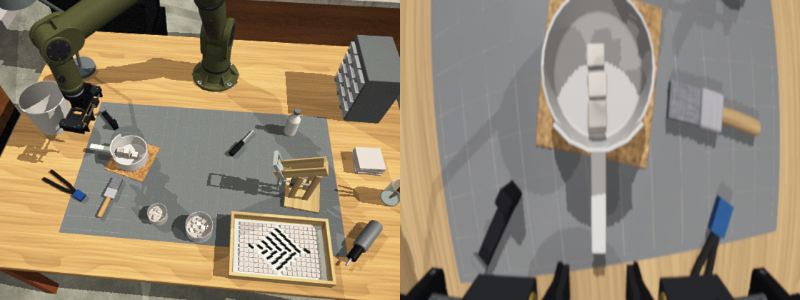

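The dish is upright and released in the middle of the pad, with the stones in it. The bystanders are where they were; the scene camera's "screwdriver" hit is a false one on the dish, and the side camera finds the real one unmoved.

```bash
python3 -c "
from cell import env
print(env.sign_off())"
```

```text
the job is handed in; nothing more can be done
None
```

The job is handed in: the dish stands released on the cork pad with the stones in it, and the chute is empty. It took about 24 s of the 58 s allowed.

**What I did:** I gripped the dish by its handle and brought it under the lip with the handle pointing straight away from the dispenser. The rim met the trip plate about 26 mm from the trip point. I then pressed about 19 mm at no more than about 11 N measured and held until the stones had come off. After that I backed off, carried the dish level and lowered it onto the pad.

**The first grip had to be redone:** The first lift came before the fingers had a firm hold, so the dish slid about 11 mm down in the pads, still level. I set it down and gripped it again before using it.

**Last checks:**
- **Position:** the dish centre is within about 3 mm of the pad centre in both cameras. Its rim height fits standing flat on the pad, and the gripper is well clear.
- **Stones:** all five were never clearly visible one by one. They lie heaped, but the weight gain of 1.1–1.3 N against 1.37 N expected for five, the empty chute and no stone seen on the bench all agree.
- **Bystanders:** all were found within about 10 mm of where they started. The scene camera's "screwdriver" was a false find on the dish; the side camera saw the real one unmoved. The big tub was found only by the scene camera.

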